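Feed the tube carriage on by one turn of the hand wheel

TASK

Feed the tube carriage on by one division: push the hand wheel clockwise (seen from above) through exactly one full turn by its upright handle, so that the handle ends where it stood at the start. Push the handle gently round with the side of the fingertips, never gripping it between them, do not push the tube block itself, and leave the things standing about where they are.

Things in the scene. Friction and masses are not known exactly. Their poses are not given: they have to be found in the camera images.
- feed_base: fixed hand-fed slide, grey gear housing 96x96 mm and 62 mm high with the hand wheel on top, and an aluminium bed with two guide rods that runs from it to the body's +y, to 405 mm from the wheel's axis, 100 mm wide. Origin on the work surface under the wheel's axis; z up. It stands anywhere within some 6 by 14 cm, turned by up to 0.3 rad.
- hub (a point): middle of the hand wheel, on its vertical axis at the mid height of its rim (95 mm above the work surface). The rim is a bright steel round bar 14 mm thick, its centre line 70 mm from the axis (154 mm over all), open between three spokes; spokes and rim reach up to 102 mm above the work surface, the hub's top to 111 mm.
- feed_wheel (a joint): turn of the hand wheel in rad, growing clockwise seen from above; it starts anywhere between 0 and 5 and one full turn is 6.28 more. It turns freely past these values with light friction (about 2 N at the handle) and stays where it is left.
- crank_handle: the upright round white handle on the rim, the only thing that stands up from the wheel: 26 mm across (narrowing to 20 mm at its ends, on a 14 mm steel stem), standing from 107 to 165 mm above the work surface, 70 mm from the wheel's axis. Origin on the handle's own axis at the rim's mid height (95 mm). It does not spin on its stem.
- handle_mid (a point): point on the handle's axis at the middle of its grip, 135 mm above the work surface and 70 mm from the wheel's axis
- tube_block: grey steel tube block, 57x165x80 mm, fixed on the carriage that slides on the rods; the wheel drives it: one clockwise turn moves it 20 mm away from the wheel. Origin under its middle, 44 mm above the work surface; its top is 124 mm above the work surface. Its near end stays more than 150 mm from the wheel's axis.
- counter: loose bystander: round white tally counter with a black face, 63x52x25 mm; origin under its middle
- dish: loose bystander: clear round petri dish, 61 mm across, 16 mm high; origin under its middle
- vial: loose bystander: small capped vial, 24 mm across, 48 mm high; origin under its middle
- bottle: loose bystander: screw-cap bottle, 48 mm across, 96 mm high; origin under its middle
- timer: loose bystander: digital timer standing on its edge, 24x72x60 mm; origin under its middle

How it is judged:
On the way, in this order (a step that is already met when the one before it is completed fails the run):
1. the fingers push the handle off from its starting place (contact force between the fingers and crank_handle above 0.2 N and distance of handle_mid from where it was at the start of the episode between 0.02 and 0.09 m).
2. the fingers push the handle past the opposite side of the wheel (contact force between the fingers and crank_handle above 0.2 N and distance of handle_mid from where it was at the start of the episode above 0.13 m).
3. the fingers push the handle on towards its starting place (contact force between the fingers and crank_handle above 0.2 N and distance of handle_mid from where it was at the start of the episode below 0.09 m).
At the end, for the whole second after the job is handed in: The wheel has made one clockwise turn and rests: the handle is within 16 mm (about 13 degrees) of where it stood at the start, and the tube block has moved on 20 mm (within 1.5 mm) (distance of handle_mid from where it was at the start of the episode below 0.016 m and value of joint feed_wheel between 6.033 and 11.533 rad and distance of tube_block from where it was at the start of the episode between 0.0185 and 0.0215 m and velocity of joint feed_wheel between -0.05 and 0.05 rad/s); the robot touches nothing.
It fails at once if the handle was taken between the fingers (horizontal distance between the grasp point and handle_mid below 0.014 m and height (world z) of the grasp point below 0.165 m).
It fails at once if the handle was pushed with more than 30 N (contact force between the fingers and crank_handle above 30 N).
It fails at once if the tube block was pushed directly (contact force between any of the fingers, the arm and tube_block above 2 N).
It fails at once if one of the things standing about was shifted or lifted (more than 25 mm) (distance of any of counter, dish, vial, bottle, timer from where it was at the start of the episode above 0.025 m).
It also fails if it takes over 64 s, if anything falls off the work surface, if the arm or the gripper's body presses on something with over 40 N, if the wrist force passes 120 N, or if a joint passes its speed limit or range.

ROBOT

A 7-joint arm with a two-finger parallel gripper is mounted at the origin on a cart in front of the work surface, level with it; the furniture and walls round the work are solid. World frame = base frame: x ahead of the robot, y to its left, z up, the work surface at z = 0. Lengths are in m, angles in rad, forces in N, time in s.
With the tool pointing down it reaches from about 0.4 to 0.875 m from the base axis. Payload 19.3 kg.
Tool frame: the origin (TCP) lies on the mounting face of the last link; the fingertips stand 173 mm ahead of it and the grasp point (between the pads) lies 155 mm ahead of it (bot.grip_point_offset is the distance from the TCP to the grasp point, in m); z points along the fingers, y is the line along which they close (so a half turn about z gives the same grasp; the last joint's range is limited). The gripper opens to 85 mm and grips with 20 to 120 N. Pads are 22 mm wide; open, the fingers measure 114 mm over their backs; the gripper's body (76 mm by 85 mm) begins 54 mm behind the grasp point. The pads swing forward as they close: fully open they stand 13 mm farther back than shut.
Start: joints at [-1.403, 0.521, -0.036, 1.599, 0.021, 1.021, -0.113], TCP at [0.147, 0.607, 0.405] pointing down, gripper open.
Joint ranges: [-2.91, 2.91], [-0.3, 2.13], [-1.5, 1.42], [0.17, 2.43], [-1.26, 4.41], [0.16, 1.93], [-2.52, 2.52]. Speed limits (rad/s): [1.89, 1.89, 2.39, 2.39, 3.01, 3.01, 3.01].

INTERFACE

Orientations are given as [roll, pitch, yaw] about the fixed x, y, z axes, in that order (R = Rz(yaw) Ry(pitch) Rx(roll)).
In Python, from workcell import bot gives the robot as it stands.
- The arm moves only by the tool arm_command, never from a script. Its argument "deltas" is a list of rows, each a list of 3 entries, a list of its own where there are three numbers: the shift along the tool's x, y, z in cm, then the turn, a rotation vector about the tool's x, y, z in rad, then the finger opening in cm, from 0 to 8.54. In form: [[[tx, ty, tz], [rx, ry, rz], claw], ...]. A call has 1 to 20 rows; each row shifts and turns the commanded pose from where the row before left it, along the tool's axes as they then stand; what a row does not reach is not made up. A row lasts 1/10 s, in which the tool goes at most 50 mm and 8.59 degrees, less where a joint would pass 70% of its speed; a pose out of reach is approached as far as the arm can. A call with a gripper value outside its range is refused whole. The fingers move at their own pace and stop on an object; "newtons" is the grip in N (left out, the last holds). Time passes only in rows, so rows that do not move let the fingers close. It gives the time, the measured TCP pose, the force, the opening and the grip force at its end, in the units of the state.
- bot.observe(): the state, without advancing time (a new reading comes with each control period).
- bot.grab_frame(name): name is "scene" or "top" or "wrist"; returns a dict with "frame" (384x512x3 uint8, red, green, blue), "K" (3x3 intrinsics, pixels), "rvec" (rotation vector, rad) and "tvec" (3), from world to camera coordinates, as OpenCV has them; the wrist camera has in their place "T_tool_cam" (4x4, takes a point from camera to tool coordinates, whose origin is the TCP and whose axes are the flange's). Camera axes: x right, y down, z forward; pixel columns grow to the right and rows downward; lengths in m; the calibration is good to about 2 mm. A picture is of the moment at which its call begins: read the wrist's pose just before it. There is no depth.
- bot.job_done(): hands the job in; it is judged then, once.
Trained networks look in a picture, given as the dict that the camera call returned (one of the last four; its "shot" number tells which), for a name from the list of things; names that differ only in an ending like _2 or _b are one class to them, and where a whole thing is asked for, a point or a joint stands for the part that bears it (a point fixed in the world has none). Each returns a list of dicts, best first, with "p" (0 to 1); they miss things now and then, are a little off and sometimes report something else, mostly with a low value. They report only what shows in the picture. A call takes as long as a camera call.
- bot.find_in(name, picture): "rect" ([left, top, width, height] in pixels, round what is visible of it).
- bot.mark_of(name, picture): "at" ([column, row] in pixels: a listed point, or the origin of a listed thing).
The state is a dict: "clock": time; "qpos": joint angles; "qd": joint speeds; "joint_efforts": joint torques, N m; "position": TCP position; "tool_rot": TCP orientation; "force": force on the tool from outside, world axes, zero at the start; "moment": the same for the moment, N m; "grip_width": finger opening in m; "finger_force": force on a finger pad.
Only numpy, scipy, OpenCV 4.12 (cv2) and the standard library are available. Lean on these libraries where they do the work, as an engineer would, in place of code of your own. Each camera call takes 0.05 s, during which the arm holds its last target. There are 200 camera calls.

## Working session

There is one attempt and no reset: what is moved stays moved. The work goes in short steps, Python scripts to look and compute and a tool call to move; the robot and the scene stay as the last step left them, time stands still between calls to the robot, and variables do not carry over. Pictures are saved under pics/ and viewed, at most 10 in all, crops included, and the job is handed in when it is done.

Besides the shell and the picture viewer there is one more tool, called after "Call:" in YAML: its name, and indented under it one key for each argument. arm_command: Moves the arm, as the interface text tells. Its arguments: {"type":"object","properties":{"deltas":{"type":"array","items":{"type":"array"}},"newtons":{"type":"number"}},"required":["deltas"]}

```bash
mkdir -p pics; cat > h.py <<'E'
import numpy as np, cv2
from workcell import bot
def ray(pic,px):
    K=np.array(pic["K"]);R=cv2.Rodrigues(np.array(pic["rvec"],float))[0];t=np.array(pic["tvec"],float).ravel()
    d=R.T@np.linalg.inv(K)@np.array([px[0],px[1],1.]);return -R.T@t,d
def at_z(pic,px,z):
    c,d=ray(pic,px);return c+d*(z-c[2])/d[2]
def tri(obs):
    A=np.zeros((3,3));b=np.zeros(3)
    for c,d in obs:
        d=d/np.linalg.norm(d);P=np.eye(3)-np.outer(d,d);A+=P;b+=P@c
    return np.linalg.solve(A,b)
E
python3 - <<'E'
from h import *
np.set_printoptions(precision=4,suppress=True)
s=bot.observe();print(s["clock"],s["position"],s["tool_rot"],s["grip_width"],bot.grip_point_offset)
for n in("scene","top"):
    p=bot.grab_frame(n);cv2.imwrite(f"pics/{n}0.png",p["frame"][:,:,::-1])
    print(n,ray(p,(256,192)))
    for nm,z in(("hub",.095),("handle_mid",.135),("crank_handle",.095),("feed_base",0),("tube_block",.044),("counter",0),("dish",0),("vial",0),("bottle",0),("timer",0)):
        m=bot.mark_of(nm,p)
        for q in m[:2]: print(nm,np.round(q["at"],1),round(q["p"],2),at_z(p,q["at"],z))
E
```

```text
0.0 [0.1472 0.6073 0.4041] [-3.1405  0.0001  2.9038] 0.08509605111420708 0.1547
scene (array([ 0.187 , -0.4999,  0.6592]), array([ 0.365 ,  0.7564, -0.5428]))
hub [276.6 239.6] 0.72 [0.5293 0.1182 0.095 ]
handle_mid [251.9 206.5] 0.8 [0.5095 0.1868 0.135 ]
handle_mid [228.4 318.5] 0.56 [ 0.357  -0.0569  0.135 ]
crank_handle [255.4 222. ] 0.73 [0.5171 0.1865 0.095 ]
feed_base [276.4 274.4] 0.76 [0.534  0.1226 0.    ]
tube_block [227.  196.6] 0.68 [0.5297 0.3687 0.044 ]
counter [341.2 267.3] 0.56 [0.6652 0.0835 0.    ]
dish [227.4 318. ] 0.7 [0.3996 0.0591 0.    ]
vial [196.7 240.9] 0.72 [0.4244 0.2947 0.    ]
bottle [281.6 212.5] 0.72 [0.6466 0.3096 0.    ]
bottle [256.1 205.2] 0.23 [0.6044 0.3642 0.    ]
timer [187.3 210.5] 0.94 [0.4434 0.4156 0.    ]
timer [280.9 212.7] 0.68 [0.6447 0.3096 0.    ]
top (array([0.3868, 0.2513, 1.0317]), array([ 0.1962, -0.0256, -0.9803]))
hub [300.8 210.1] 0.89 [0.519  0.1109 0.095 ]
hub [225.7 177.9] 0.25 [0.6175 0.3064 0.095 ]
handle_mid [271.9 210.8] 0.42 [0.5155 0.1904 0.135 ]
crank_handle [271.6 212.2] 0.67 [0.5175 0.1887 0.095 ]
feed_base [294.2 211.9] 0.81 [0.5281 0.1164 0.    ]
tube_block [207.3 212.8] 0.87 [0.5326 0.3647 0.044 ]
counter [303.7 163.9] 0.76 [0.6715 0.0766 0.    ]
dish [314.9 254. ] 0.9 [0.4042 0.0669 0.    ]
vial [237.8 243.8] 0.56 [0.4448 0.2851 0.    ]
bottle [226.1 175.8] 0.78 [0.6472 0.3106 0.    ]
bottle [300.3 212.5] 0.19 [0.5254 0.0987 0.    ]
timer [199.  247.8] 0.74 [0.4395 0.3965 0.    ]
```

```bash
python3 -c "
import cv2,numpy as np
a=cv2.imread('pics/scene0.png')[150:350,130:400];b=cv2.imread('pics/top0.png')[130:290,150:360]
cv2.imwrite('pics/c1.png',np.vstack([cv2.resize(b,(790,600))]));cv2.imwrite('pics/c2.png',cv2.resize(a,(790,585)))"
```

```text
(no output)
```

View pics/c1.png

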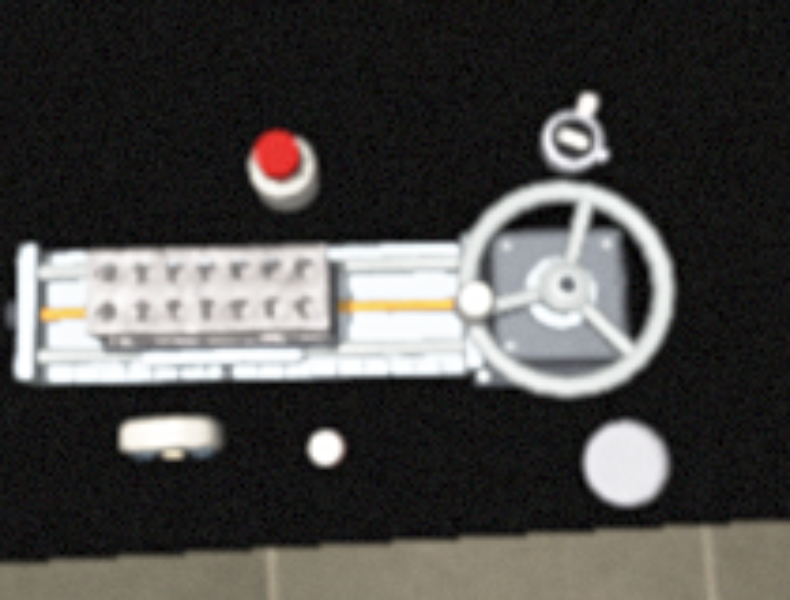

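View pics/c2.png

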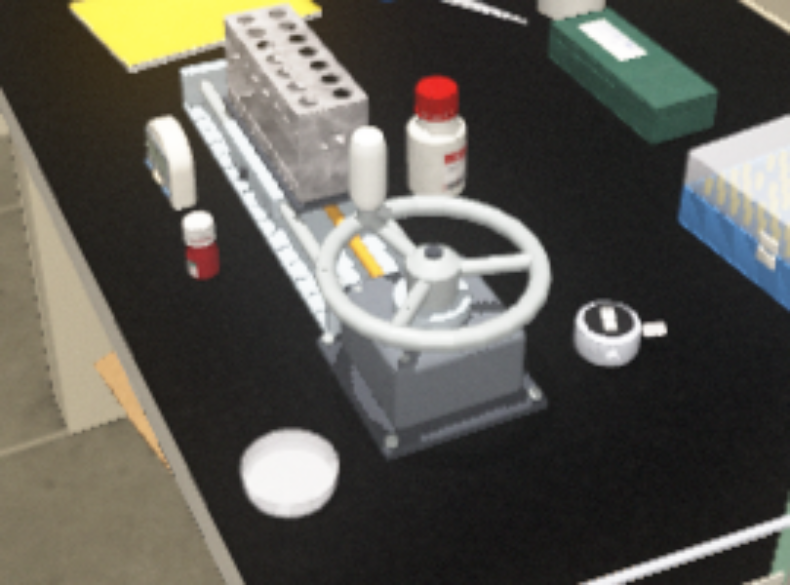

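The wheel's rim is centred near top px (301,207). The handle stands on its +y side, near top px (276,210) and scene px (255,207). The bystanders are clear of the wheel's swept circle. Next I'll refine the hub by fitting the rim circle.

```bash
cat > fit.py <<'E'
from h import *
from scipy.ndimage import map_coordinates, gaussian_filter
def fit_hub(p,c0=(.525,.115),hw=.02):
    g=gaussian_filter(p["frame"].astype(float).mean(2),.7);a=np.linspace(0,2*np.pi,180,endpoint=False)
    def m(c,r):
        P=np.c_[c[0]+r*np.cos(a),c[1]+r*np.sin(a),0*a+.097]
        q=cv2.projectPoints(P,np.array(p["rvec"],float),np.array(p["tvec"],float),np.array(p["K"],float),None)[0][:,0]
        return np.clip(map_coordinates(g,[q[:,1],q[:,0]],order=1),0,200).mean()
    best=max(((m((x,y),.07)*2+m((x,y),.067)+m((x,y),.073)-m((x,y),.055)*1-m((x,y),.085)*1),x,y) for x in np.arange(c0[0]-hw,c0[0]+hw,.001) for y in np.arange(c0[1]-hw,c0[1]+hw,.001))
    return best
E
python3 - <<'E'
from fit import *
np.set_printoptions(precision=4,suppress=True)
for n,px,z in(("scene",(255.4,207.4),.136),("top",(276.3,210),.155)):
    p=bot.grab_frame(n);print(n,fit_hub(p),"handle",at_z(p,px,z),bot.find_in("crank_handle",p)[:1])
E
```

```text
scene (np.float64(543.0937358784206), np.float64(0.527), np.float64(0.11100000000000002)) handle [0.5137 0.1797 0.136 ] [{'rect': [246.7, 193.4, 14.7, 33.2], 'p': 0.81}]
top (np.float64(646.9931647368848), np.float64(0.529), np.float64(0.11300000000000002)) handle [0.514  0.1807 0.155 ] [{'rect': [265.8, 206.7, 15.2, 9.2], 'p': 0.65}]
```

Call:
arm_command:
  deltas:
    - [[0, 0, 0], [0, 0, -0.12], 0]
    - [[0, 0, 0], [0, 0, -0.118], 0]
    - [[0, 0, 0], [0, 0, 0], 0]
    - [[0, 0, 0], [0, 0, 0], 0]

```text
clock: 1.7
position: [0.1474, 0.6074, 0.4047]
tool_rot: [-3.142, -0.0, 3.138]
force: [0.4, -0.0, -0.6]
grip_width: 0.0284
finger_force: 0.0
```

Call:
arm_command:
  deltas:
    - [[-0.8, -1.1, 0], [0, 0, 0], 0]
    - [[-1.6, -2.3, 0], [0, 0, 0], 0]
    - [[-1.7, -2.4, 0], [0, 0, 0], 0]
    - [[-1.7, -2.4, 0], [0, 0, 0], 0]
    - [[-1.7, -2.4, 0], [0, 0, 0], 0]
    - [[-1.7, -2.4, 0], [0, 0, 0], 0]
    - [[-1.7, -2.4, 0], [0, 0, 0], 0]
    - [[-1.7, -2.4, 0], [0, 0, 0], 0]
    - [[-1.7, -2.4, 0], [0, 0, 0], 0]
    - [[-1.7, -2.4, 0], [0, 0, 0], 0]
    - [[-1.7, -2.4, 0], [0, 0, 0], 0]
    - [[-1.7, -2.4, 0], [0, 0, 0], 0]
    - [[-1.7, -2.4, 0], [0, 0, 0], 0]
    - [[-1.7, -2.4, 0], [0, 0, 0], 0]
    - [[-1.7, -2.4, 0], [0, 0, 0], 0]
    - [[-1.7, -2.4, 0], [0, 0, 0], 0]
    - [[-1.7, -2.3, 0], [0, 0, 0], 0]
    - [[-1.7, -2.3, 0], [0, 0, 0], 0]
    - [[-1.7, -2.0, 0], [0, 0, 0], 0]
    - [[-1.3, -1.6, 0], [0, 0, 0], 0]

```text
clock: 3.7
position: [0.4738, 0.1532, 0.4049]
tool_rot: [-3.141, 0.0, 3.138]
force: [-1.2, -0.9, 0.0]
grip_width: -0.0001
finger_force: 0.0
```

Call:
arm_command:
  deltas:
    - [[0, 0, 0], [0, 0, 0], 0]
    - [[0, 0, 0], [0, 0, 0], 0]
    - [[0, 0, 0], [0, 0, 0], 0]

```text
clock: 4.0
position: [0.4728, 0.1558, 0.4047]
tool_rot: [3.141, -0.0, 3.142]
force: [0.1, 0.7, -0.1]
grip_width: 0.0
finger_force: 0.0
```

Call:
arm_command:
  deltas:
    - [[0, 0, 1.2], [0, 0, 0], 0]
    - [[0, 0, 1.2], [0, 0, 0], 0]
    - [[0, 0, 1.2], [0, 0, 0], 0]
    - [[0, 0, 1.2], [0, 0, 0], 0]
    - [[0, 0, 1.2], [0, 0, 0], 0]
    - [[0, 0, 1.2], [0, 0, 0], 0]
    - [[0, 0, 1.2], [0, 0, 0], 0]
    - [[0, 0, 1.0], [0, 0, 0], 0]
    - [[0, 0, 1.0], [0, 0, 0], 0]
    - [[0, 0, 0], [0, 0, 0], 0]
    - [[0, 0, 0], [0, 0, 0], 0]

```text
clock: 5.1
position: [0.4734, 0.1555, 0.3007]
tool_rot: [-3.142, -0.0, -3.141]
force: [-0.0, -0.5, -0.9]
grip_width: 0.0002
finger_force: 0.0
```

```bash
python3 - <<'E'
from fit import *
s=bot.observe();print(s["clock"],s["position"],s["tool_rot"],s["force"])
p=bot.grab_frame("scene");cv2.imwrite("pics/c3.png",cv2.resize(p["frame"][120:320,150:400,::-1],(750,600)))
hub=np.array([.528,.112]);t0=np.arctan2(.068,-.014)
# fingertip centre on the 70 mm circle, clockwise in 0.1 rad steps; rounded to 1 mm, tool axes (-x,+y), cm
P=np.round(np.array([np.r_[.473,.155]]+[hub+.07*np.array([np.cos(a),np.sin(a)]) for a in t0+np.radians(40)-.1*np.arange(1,64)]),3)
D=np.diff(P,axis=0)*100*[-1,1]
for i in range(0,63,10): print(i,[[round(float(a),1)+0.,round(float(b),1)+0.] for a,b in D[i:i+10]], P[min(i+10,63)])
E
```

```text
5.1 [0.47339308 0.15545904 0.3007006 ] [-3.14150353e+00 -1.02131662e-04 -3.14146822e+00] [-0.03710563 -0.50966735 -0.94823673]
0 [[-0.5, 0.6], [-0.5, 0.4], [-0.5, 0.5], [-0.6, 0.3], [-0.7, 0.3], [-0.6, 0.3], [-0.7, 0.2], [-0.7, 0.1], [-0.7, 0.0], [-0.7, 0.0]] [0.535 0.182]
10 [[-0.7, -0.1], [-0.7, -0.2], [-0.6, -0.2], [-0.6, -0.4], [-0.6, -0.3], [-0.6, -0.4], [-0.5, -0.5], [-0.5, -0.5], [-0.4, -0.6], [-0.3, -0.6]] [0.59  0.144]
20 [[-0.3, -0.7], [-0.2, -0.6], [-0.2, -0.7], [-0.1, -0.7], [0.0, -0.7], [0.1, -0.7], [0.1, -0.7], [0.2, -0.7], [0.2, -0.6], [0.4, -0.6]] [0.588 0.077]
30 [[0.3, -0.6], [0.5, -0.6], [0.5, -0.5], [0.5, -0.4], [0.6, -0.4], [0.6, -0.3], [0.6, -0.3], [0.7, -0.2], [0.7, -0.1], [0.7, -0.1]] [0.531 0.042]
40 [[0.7, 0.0], [0.7, 0.1], [0.7, 0.1], [0.6, 0.2], [0.7, 0.3], [0.6, 0.4], [0.6, 0.4], [0.5, 0.4], [0.5, 0.5], [0.4, 0.6]] [0.471 0.072]
50 [[0.4, 0.6], [0.3, 0.6], [0.3, 0.6], [0.1, 0.7], [0.2, 0.7], [0.0, 0.7], [0.0, 0.7], [-0.1, 0.7], [-0.2, 0.7], [-0.2, 0.6]] [0.463 0.138]
60 [[-0.3, 0.7], [-0.4, 0.6], [-0.4, 0.5]] [0.474 0.156]
```

View pics/c3.png

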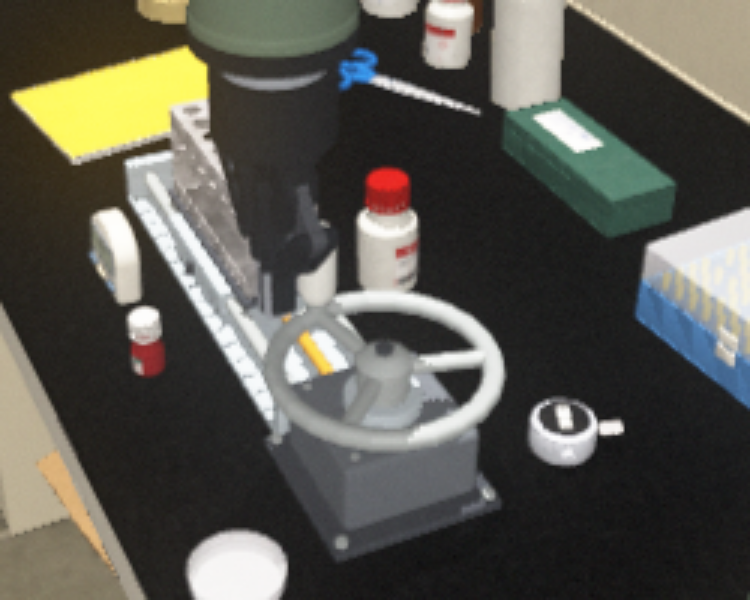

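The closed fingertips (crop px (275,295)) stand behind the handle (crop px (318,275)) and above the rim, so I start pushing.

Call:
arm_command:
  deltas:
    - [[-0.5, 0.6, 0], [0, 0, 0], 0]
    - [[-0.5, 0.4, 0], [0, 0, 0], 0]
    - [[-0.5, 0.5, 0], [0, 0, 0], 0]
    - [[-0.6, 0.3, 0], [0, 0, 0], 0]
    - [[-0.7, 0.3, 0], [0, 0, 0], 0]
    - [[-0.6, 0.3, 0], [0, 0, 0], 0]
    - [[-0.7, 0.2, 0], [0, 0, 0], 0]
    - [[-0.7, 0.1, 0], [0, 0, 0], 0]
    - [[-0.7, 0.0, 0], [0, 0, 0], 0]
    - [[-0.7, 0.0, 0], [0, 0, 0], 0]

```text
clock: 6.15
position: [0.5359, 0.1823, 0.3006]
tool_rot: [-3.141, -0.0, 3.142]
force: [-2.9, -1.6, 0.9]
grip_width: -0.0
finger_force: 1.4
```

```bash
python3 - <<'E'
from fit import *
s=bot.observe();print(s["clock"],s["position"],s["force"])
p=bot.grab_frame("scene");cv2.imwrite("pics/c4.png",cv2.resize(p["frame"][120:320,150:400,::-1],(750,600)))
print([(q["at"],q["p"],at_z(p,q["at"],.135)) for q in bot.mark_of("handle_mid",p)[:2]])
E
```

```text
6.15 [0.53587575 0.18225171 0.30062989] [-2.8947886  -1.57588045  0.93689101]
[([275.6, 199.3], 0.79, array([0.5632886 , 0.18930259, 0.135     ]))]
```

View pics/c4.png

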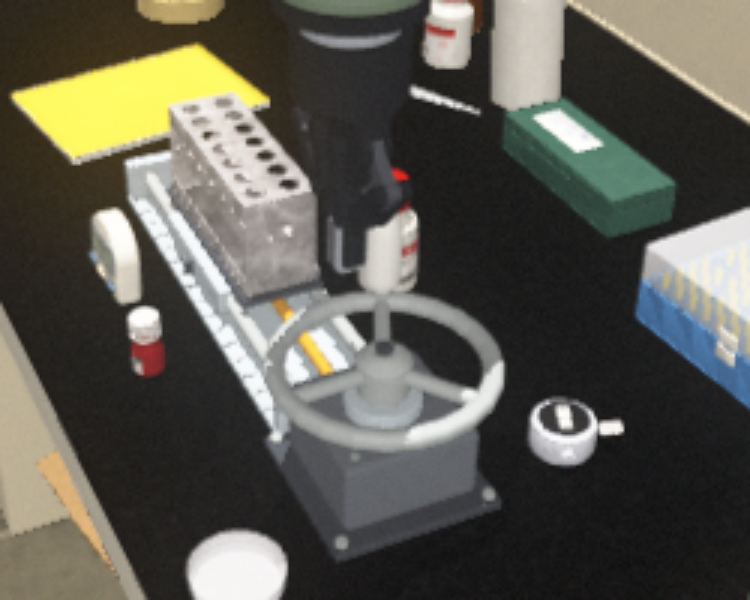

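The handle (crop px (383,262)) now leads the fingertips and is being pushed with about 3 N. I carry on round the circle.

Call:
arm_command:
  deltas:
    - [[-0.7, -0.1, 0], [0, 0, 0], 0]
    - [[-0.7, -0.2, 0], [0, 0, 0], 0]
    - [[-0.6, -0.2, 0], [0, 0, 0], 0]
    - [[-0.6, -0.4, 0], [0, 0, 0], 0]
    - [[-0.6, -0.3, 0], [0, 0, 0], 0]
    - [[-0.6, -0.4, 0], [0, 0, 0], 0]
    - [[-0.5, -0.5, 0], [0, 0, 0], 0]
    - [[-0.5, -0.5, 0], [0, 0, 0], 0]
    - [[-0.4, -0.6, 0], [0, 0, 0], 0]
    - [[-0.3, -0.6, 0], [0, 0, 0], 0]

```text
clock: 7.25
position: [0.5908, 0.144, 0.3008]
tool_rot: [3.141, 0.001, -3.141]
force: [-0.7, 2.1, -0.1]
grip_width: 0.0002
finger_force: 0.8
```

```bash
cat > st.py <<'E'
from fit import *
np.set_printoptions(precision=4,suppress=True)
s=bot.observe();print(s["clock"],s["position"],s["force"])
for n in("scene","top"):
    p=bot.grab_frame(n);cv2.imwrite("pics/last_%s.png"%n,p["frame"][:,:,::-1])
    print(n,[(q["at"],round(q["p"],2),at_z(p,q["at"],.135)) for q in bot.mark_of("handle_mid",p)[:2]])
E
python3 st.py
```

```text
7.25 [0.5908 0.144  0.3008] [-0.7475  2.0584 -0.1153]
scene [([306.9, 214.9], 0.85, array([0.5924, 0.116 , 0.135 ]))]
top []
```

Call:
arm_command:
  deltas:
    - [[-0.3, -0.7, 0], [0, 0, 0], 0]
    - [[-0.2, -0.6, 0], [0, 0, 0], 0]
    - [[-0.2, -0.7, 0], [0, 0, 0], 0]
    - [[-0.1, -0.7, 0], [0, 0, 0], 0]
    - [[0.0, -0.7, 0], [0, 0, 0], 0]
    - [[0.1, -0.7, 0], [0, 0, 0], 0]
    - [[0.1, -0.7, 0], [0, 0, 0], 0]
    - [[0.2, -0.7, 0], [0, 0, 0], 0]
    - [[0.2, -0.6, 0], [0, 0, 0], 0]
    - [[0.4, -0.6, 0], [0, 0, 0], 0]

```text
clock: 8.45
position: [0.5883, 0.0769, 0.3008]
tool_rot: [-3.142, 0.001, -3.142]
force: [1.0, 1.4, -0.3]
grip_width: -0.0002
finger_force: 0.8
```

Call:
arm_command:
  deltas:
    - [[0.3, -0.6, 0], [0, 0, 0], 0]
    - [[0.5, -0.6, 0], [0, 0, 0], 0]
    - [[0.5, -0.5, 0], [0, 0, 0], 0]
    - [[0.5, -0.4, 0], [0, 0, 0], 0]
    - [[0.6, -0.4, 0], [0, 0, 0], 0]
    - [[0.6, -0.3, 0], [0, 0, 0], 0]
    - [[0.6, -0.3, 0], [0, 0, 0], 0]
    - [[0.7, -0.2, 0], [0, 0, 0], 0]
    - [[0.7, -0.1, 0], [0, 0, 0], 0]
    - [[0.7, -0.1, 0], [0, 0, 0], 0]

```text
clock: 9.45
position: [0.5308, 0.0425, 0.3008]
tool_rot: [3.141, 0.0, -3.141]
force: [2.8, 2.3, 0.5]
grip_width: 0.0002
finger_force: 1.2
```

```bash
python3 st.py
```

```text
9.45 [0.5308 0.0425 0.3008] [2.8194 2.2742 0.5079]
scene [([286.1, 250.8], 0.92, array([0.5055, 0.0401, 0.135 ]))]
top [([327.6, 210.6], 0.66, array([0.5084, 0.0491, 0.135 ]))]
```

Call:
arm_command:
  deltas:
    - [[0.7, 0.0, 0], [0, 0, 0], 0]
    - [[0.7, 0.1, 0], [0, 0, 0], 0]
    - [[0.7, 0.1, 0], [0, 0, 0], 0]
    - [[0.6, 0.2, 0], [0, 0, 0], 0]
    - [[0.7, 0.3, 0], [0, 0, 0], 0]
    - [[0.6, 0.4, 0], [0, 0, 0], 0]
    - [[0.6, 0.4, 0], [0, 0, 0], 0]
    - [[0.5, 0.4, 0], [0, 0, 0], 0]
    - [[0.5, 0.5, 0], [0, 0, 0], 0]
    - [[0.4, 0.6, 0], [0, 0, 0], 0]

```text
clock: 10.65
position: [0.4708, 0.0727, 0.3006]
tool_rot: [-3.141, -0.0, 3.142]
force: [2.4, -1.5, 0.1]
grip_width: 0.0
finger_force: 1.0
```

Call:
arm_command:
  deltas:
    - [[0.4, 0.6, 0], [0, 0, 0], 0]
    - [[0.3, 0.6, 0], [0, 0, 0], 0]
    - [[0.3, 0.6, 0], [0, 0, 0], 0]
    - [[0.1, 0.7, 0], [0, 0, 0], 0]
    - [[0.2, 0.7, 0], [0, 0, 0], 0]
    - [[0.0, 0.7, 0], [0, 0, 0], 0]
    - [[0.0, 0.7, 0], [0, 0, 0], 0]
    - [[-0.1, 0.7, 0], [0, 0, 0], 0]
    - [[-0.2, 0.7, 0], [0, 0, 0], 0]
    - [[-0.2, 0.6, 0], [0, 0, 0], 0]

```text
clock: 11.65
position: [0.4634, 0.1391, 0.3006]
tool_rot: [-3.141, -0.0, -3.141]
force: [0.8, -2.4, 0.5]
grip_width: 0.0
finger_force: 1.0
```

```bash
python3 st.py
```

```text
11.65 [0.4634 0.1391 0.3006] [ 0.7887 -2.435   0.5409]
scene [([243.5, 218.1], 0.6, array([0.4787, 0.1587, 0.135 ]))]
top []
```

Call:
arm_command:
  deltas:
    - [[-0.3, 0.7, 0], [0, 0, 0], 0]
    - [[-0.4, 0.6, 0], [0, 0, 0], 0]
    - [[-0.4, 0.5, 0], [0, 0, 0], 0]
    - [[-0.5, 0.6, 0], [0, 0, 0], 0]
    - [[-0.3, 0.2, 0], [0, 0, 0], 0]
    - [[0, 0, 0], [0, 0, 0], 0]

```text
clock: 12.45
position: [0.4827, 0.165, 0.3006]
tool_rot: [3.141, 0.0, -3.141]
force: [0.1, 0.1, 0.1]
grip_width: 0.0003
finger_force: 0.0
```

```bash
python3 st.py; python3 -c "
import cv2,numpy as np
a=cv2.imread('pics/scene0.png')[170:260,210:310];b=cv2.imread('pics/last_scene.png')[170:260,210:310]
cv2.imwrite('pics/c5.png',np.hstack([cv2.resize(i,(400,360)) for i in (a,b)]))"
```

```text
12.45 [0.4827 0.165  0.3006] [0.1407 0.0658 0.0602]
scene [([252.0, 208.2], 0.57, array([0.5072, 0.1814, 0.135 ]))]
top []
```

View pics/c5.png

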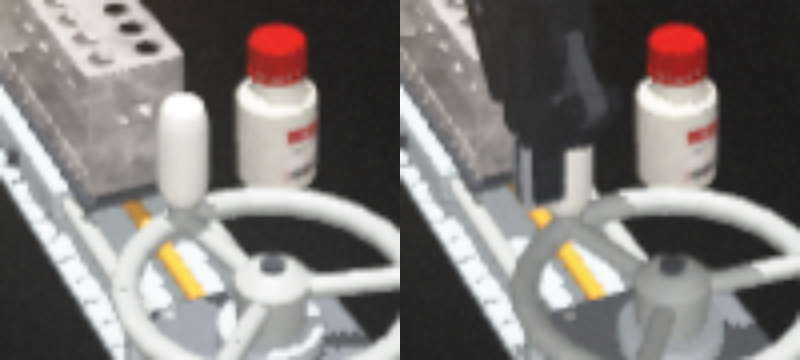

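The stem stands about 3 px left of where it started, so it is some 7 mm short. I give a small last push, then back off and lift clear.

Call:
arm_command:
  deltas:
    - [[-0.3, 0.3, 0], [0, 0, 0], 0]
    - [[-0.3, 0.2, 0], [0, 0, 0], 0]
    - [[0, 0, 0], [0, 0, 0], 0]
    - [[0, 0, 0], [0, 0, 0], 0]
    - [[0.5, -0.4, 0], [0, 0, 0], 0]
    - [[0.5, -0.4, 0], [0, 0, 0], 0]
    - [[0.5, -0.5, 0], [0, 0, 0], 0]
    - [[0, 0, -1], [0, 0, 0], 0]
    - [[0, 0, -2], [0, 0, 0], 0]
    - [[0, 0, -2], [0, 0, 0], 0]
    - [[0, 0, -2], [0, 0, 0], 0]
    - [[0, 0, -2], [0, 0, 0], 0]
    - [[0, 0, -1], [0, 0, 0], 0]
    - [[0, 2, 0], [0, 0, 0], 0]
    - [[0, 3, 0], [0, 0, 0], 0]
    - [[0, 3, 0], [0, 0, 0], 0]
    - [[0, 3, 0], [0, 0, 0], 0]
    - [[0, 3, 0], [0, 0, 0], 0]
    - [[0, 1, 0], [0, 0, 0], 0]
    - [[0, 0, 0], [0, 0, 0], 0]

```text
clock: 14.65
position: [0.4729, 0.3075, 0.4004]
tool_rot: [-3.142, -0.0, -3.139]
force: [0.1, -1.7, 0.4]
grip_width: 0.0001
finger_force: 0.0
```

```bash
python3 st.py; python3 -c "
import cv2,numpy as np
r=[]
for n,(y,x) in (('scene',(170,200)),('top',(160,240))):
    a=cv2.imread(f'pics/{n}0.png')[y:y+75,x:x+100];b=cv2.imread(f'pics/last_{n}.png')[y:y+75,x:x+100]
    r.append(np.hstack([cv2.resize(i,(400,300)) for i in (a,b)]))
cv2.imwrite('pics/c6.png',np.vstack(r))"
```

```text
14.65 [0.4729 0.3075 0.4004] [ 0.0799 -1.6802  0.4429]
scene [([254.5, 207.8], 0.54, array([0.5122, 0.1805, 0.135 ]))]
top []
```

View pics/c6.png

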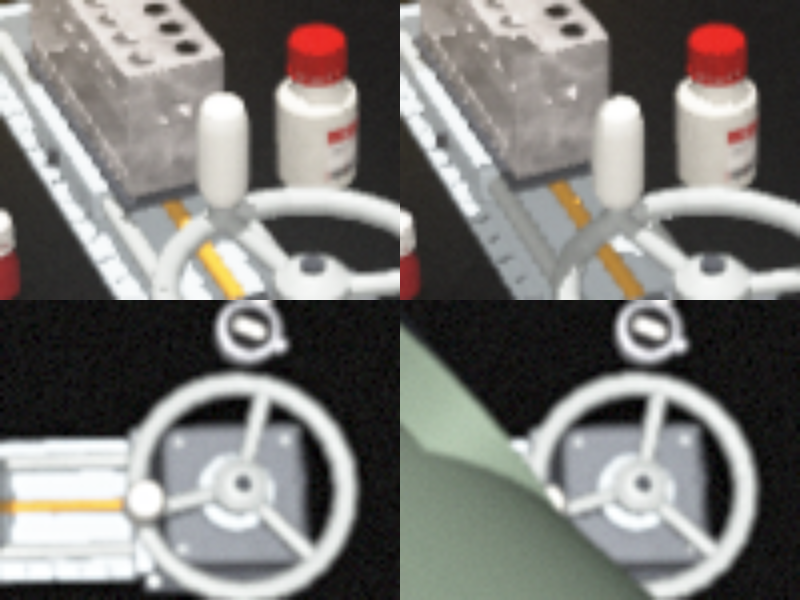

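The handle now sits about 1 px (2–3 mm) from its starting picture position. The spokes match the first view, the block has moved on and the bottle and counter are unmoved. The arm is clear, so I'm handing the job in.

Call:
arm_command:
  deltas:
    - [[0, 0, 0], [0, 0, 0], 0]
    - [[0, 0, 0], [0, 0, 0], 0]
    - [[0, 0, 0], [0, 0, 0], 0]

```text
clock: 15.15
position: [0.4734, 0.3061, 0.4008]
tool_rot: [3.142, 0.0, 3.141]
force: [-0.6, -1.3, 1.2]
grip_width: -0.0001
finger_force: 0.0
```

```bash
python3 -c "
from workcell import bot
print(bot.job_done())"
```

```text
the job is handed in; nothing more can be done
None
```

I pushed the hand wheel one full clockwise turn and handed the job in at about 15 s. The handle ended roughly 2–3 mm from its start by the camera, and the arm was clear. The hand-in call returned no verdict, and I saw the block move on but didn't measure the 20 mm.

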